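# Refit the service cover of a duct filter box

### The arm

A 6-joint arm with a two-finger parallel gripper is mounted at the origin on the work surface. World frame = base frame: x ahead of the robot, y to its left, z up, the work surface at z = 0. Lengths are in m, angles in rad, forces in N, time in s.
With the tool pointing down it reaches from about 0.375 to 0.9 m from the base axis. Payload 3.1 kg.
Tool frame: the origin (TCP) lies midway between the tips of the shut fingers; the grasp point (between the pads) lies 19 mm behind it; z points along the fingers, y is the line along which they close (so a half turn about z gives the same grasp; the last joint's range is limited). The gripper opens to 85 mm and grips with 20 to 120 N. Pads are 22 mm wide; open, the fingers measure 114 mm over their backs; the gripper's body (76 mm by 85 mm) begins 54 mm behind the grasp point. The pads swing forward as they close: fully open they stand 13 mm farther back than shut.
Start: joints at [-1.298, 0.527, 1.433, -0, 1.181, -0.178], TCP at [0.273, -0.562, 0.231] pointing down, gripper open.
Joint ranges: [-3.08, 3.08], [-0.75, 2.2], [0.22, 2.44], [-1.43, 4.57], [0, 2.65], [-2.85, 2.85]. Speed limits (rad/s): [2.79, 2.79, 3.14, 3.14, 3.14, 3.14].

### API

Orientations are given as a unit quaternion [x, y, z, w].
In Python, from station import manip gives the robot as it stands.
- The arm moves only by the tool drive_tool, never from a script. Its argument "motion" is a list that holds one entry, the list of rows, each a list of 5 numbers: the finger opening in mm, from 0 to 85.4, then the shift along the tool's x, y, z in units of 30 mm (1.0 is 30 mm), then the turn about the tool's z in units of 8 degrees (1.0 is 8 degrees). In form: [[[fingers, x, y, z, yaw], ...]]. A call has 1 to 10 rows; each row is the pose to reach, as a shift and turn from the pose commanded when the call began, along the tool's axes at that moment; what a row does not reach only later rows make up. A row lasts 1/10 s, in which the tool goes at most 50 mm and 8.59 degrees, less where a joint would pass 70% of its speed; a pose out of reach is approached as far as the arm can. A call with a gripper value outside its range is refused whole. The fingers move at their own pace and stop on an object; "squeeze" is the grip in N (left out, the last holds). Time passes only in rows, so rows that repeat a pose let the fingers close. It gives the time, the measured TCP pose, the force, the opening and the grip force at its end, in the units of the state.
- manip.sense(): the state, without advancing time (a new reading comes with each control period).
- manip.snapshot(name): name is "scene" or "top"; returns the picture (384x512x3 uint8, red, green, blue); there is no depth.
- manip.camera_model(name): a dict with "fov_y" (degrees; the focal length in pixels is half the picture's height over the tangent of half this angle, whatever the lens; pixels are square), "cx", "cy" (the principal point, pixels), "origin" and "orientation" of the camera in the world. Camera axes: x right, y up, looking along -z (the intrinsics and any distortion apply to the point x, -y, -z); pixel columns grow to the right and rows downward; lengths in m; the calibration is good to about 2 mm. A picture is of the moment at which its call begins. camera_model takes no time and is no camera call.
- manip.sign_off(): hands the job in; it is judged then, once.
The state is a dict: "t": time; "q": joint angles; "qd": joint speeds; "tau": joint torques, N m; "tcp_pos": TCP position; "tool_rot": TCP orientation; "force": force on the tool from outside, world axes, zero at the start; "ft_torque": the same for the moment, N m; "finger_gap": opening from 0.0 (shut) to 1.0 (fully open); "gripper_force": force on a finger pad.
Only numpy, scipy, OpenCV 4.12 (cv2) and the standard library are available. Lean on these libraries where they do the work, as an engineer would, in place of code of your own. Each camera call takes 0.05 s, during which the arm holds its last target. There are 200 camera calls.

### The job

The filter in the duct filter box has been changed: put the service cover back on. Tuck the cover's tongue under the retaining lip at the back, feeling for the end of the pocket, and lay the cover down flat inside the collar without forcing it; then turn the catch fully over its front edge. Leave the other things on the bench where they are.

Things in the scene. Friction and masses are not known exactly. Their poses are not given: they have to be found in the camera images.
- filterbox: Galvanised duct filter box screwed to the bench, 236 (x) x 190 (y) x 130 mm high, duct spigots (dia 99, 42 mm long) on its two y ends. Origin: centre of its underside; x points to the back, away from the robot. Its flat top (z = 130) has an opening (x -47 to 58, y -50 to 50 mm), the new filter standing inside, framed by a collar with the retaining lip at the back; the catch stands at the front.
- top_mid (a point): Point on the box's top (box x 8, y 0, z 130 mm), axes as the box. Around it lies the cover frame, screwed on in slotted holes, so from box to box it sits anywhere up to 10 mm further forward or back (box x) than given here. Nominal, from this point: an upright collar 8 mm high, 3 mm thick, inner faces at x = -72.5 (front) and y = +-67.5 mm; the lip's front edge at x = 75.
- cover: Sheet-metal cover with a black bow handle, flat on the bench right way up, about 0.4 kg (varies). Pan 140 (x) x 130 (y) x 8 mm; at its +x edge a tongue, 4 mm thick, level with the pan's underside, 110 mm wide, sticks out 18 mm. Origin: centre of the pan's underside; x points to the tongue, z up. Home, it lies flat on the box's top, x axis along the box's, tongue under the lip.
- cover_handle (a point): Middle of the bow handle's bar: a square bar 10 x 10 mm, 92 mm long along the cover's y, its centre 39 mm above the cover's underside (origin x = 0, y = 0); legs 10 mm wide at y = +-41 mm.
- tongue_tip (a point): Middle of the lower end edge of the cover's tongue (cover x 88, y 0, z 0 mm). The lip is 3 mm thick, its underside 9 mm above the box's top; the pocket under it is 13 mm deep, closed by a rigid rear wall. With the tongue against that wall the cover has about 2.5 mm of play to the collar in front and at each side. In front of the lip the top is flat for 15 mm or more.
- catch (a joint): Catch in front of the collar, turning about a vertical axis: 0 = open, wing along the box's -y; grows anticlockwise seen from above to a stop at 1.6 rad; at 1.57 the wing points to the box's +x, over the cover. Turns stiffly (0.06 N m), stays where left. Wing 16 mm wide, 4 mm thick, reaching 58 mm from the axis, underside 10 mm above the box's top, 2 mm above a cover lying flat.
- catch_grip (a point): Point on the catch's axis (box x -100, y 0 mm), 36 mm above the box's top, in its upright black grip fin: 9 mm thick, 26 mm long along the wing (13 mm to either side of the axis), from 14 to 40 mm above the box's top. The point's -y axis points along the wing.
- used_filter: Bystander: dirty pleated filter in a cardboard frame, 150 x 120 x 25 mm, flat on the bench. Origin: centre of underside.
- screwdriver: Bystander: screwdriver lying on the bench, about 200 mm long along its x.
- threaded_rod: Bystander: M10 threaded rod offcut with a nut, 260 mm long along its y.
- pipe_clamp: Bystander: round pipe clamp, about 85 mm across its ears (y), 22 mm high.
- copper_elbow: Bystander: copper elbow fitting, legs 36 mm along its x and y, 25 mm high.
- tape_measure: Bystander: yellow tape measure, 70 x 68 x 34 mm.

How it is judged:
On the way:
1. the cover lies flat in the collar with its tongue under the lip, the catch still off it (x of cover in the frame of top_mid between -0.014 and 0.014 m and y of cover in the frame of top_mid between -0.0045 and 0.0045 m and z of cover in the frame of top_mid between -0.003 and 0.003 m and angle between the z axis of cover and the z axis of filterbox, either way round below 0.03 rad and value of joint catch below 0.5 rad), for 0.2 s.
At the end, for the whole second after the job is handed in: The cover lies flat on the box's top (within 0.03 rad and 3 mm of height), so inside the collar with its tongue under the lip, its middle within 14 mm (box x) and 4.5 mm (box y) of the point top_mid, at rest; the catch is turned over its front edge (joint above 1.3 rad) (x of cover in the frame of top_mid between -0.014 and 0.014 m and y of cover in the frame of top_mid between -0.0045 and 0.0045 m and z of cover in the frame of top_mid between -0.003 and 0.003 m and angle between the z axis of cover and the z axis of filterbox, either way round below 0.03 rad and value of joint catch above 1.3 rad and linear speed of cover below 0.01 m/s); the robot touches nothing.
It fails at once if the cover is forced: more than 50 N between it and the filter box (contact force between cover and filterbox above 50 N).
It fails at once if a bystander is moved by more than 30 mm (distance of any of used_filter, screwdriver, threaded_rod, pipe_clamp, copper_elbow, tape_measure from where it was at the start of the episode above 0.03 m).
It also fails if it takes over 58 s, if anything falls off the work surface, if the arm or the gripper's body presses on something with over 40 N, if the wrist force passes 120 N, or if a joint passes its speed limit or range.

## Working session

There is one attempt and no reset: what is moved stays moved. The work goes in short steps, Python scripts to look and compute and a tool call to move; the robot and the scene stay as the last step left them, time stands still between calls to the robot, and variables do not carry over. Pictures are saved under pics/ and viewed, at most 13 in all, crops included, and the job is handed in when it is done.

Besides the shell and the picture viewer there is one more tool, called as a command line: name --argument value ..., lists and objects as JSON in quotes. drive_tool: Moves the arm, as the interface text tells. Its arguments: {"type":"object","properties":{"motion":{"type":"array","items":{"type":"array","items":{"type":"array","items":{"type":"number"}}}},"squeeze":{"type":"number"}},"required":["motion"]}

```bash
ls; mkdir -p pics
python3 - <<'E'
from station import manip
import cv2
for n in("scene","top"):
    im=manip.snapshot(n); cv2.imwrite(f"pics/{n}0.png",cv2.resize(im[:,:,::-1],(800,600),interpolation=cv2.INTER_CUBIC)); cv2.imwrite(f"{n}0raw.png",im[:,:,::-1])
    print(n,manip.camera_model(n))
s=manip.sense();print(s)
E
```

```text
pics
scene {'fov_y': 47.55308270479377, 'cx': 249.82599190026843, 'cy': 185.38494015427656, 'origin': array([1.30790575, 0.0400014 , 0.8601003 ]), 'orientation': array([0.26656484, 0.27447013, 0.67675179, 0.62898041])}
top {'fov_y': 42.00282905812632, 'cx': 249.0905136293325, 'cy': 191.52744854184536, 'origin': array([ 0.48550564, -0.01787577,  1.22705089]), 'orientation': array([-0.03660389,  0.0155704 ,  0.71482618, -0.69816993])}
{'t': 0.1, 'q': array([-1.29749933e+00,  5.28382208e-01,  1.43378242e+00,  1.05026495e-05,
        1.18143667e+00, -1.78476114e-01]), 'qd': array([ 0.00013927, -0.00401081, -0.00299725,  0.0015209 ,  0.00021863,
       -0.00058263]), 'tau': array([-5.22901837e-05, -4.43304026e+01, -1.78586751e+01, -1.46576363e-04,
        3.85043764e-03, -1.59597835e-05]), 'tcp_pos': array([ 0.2727131 , -0.56163237,  0.23042334]), 'tool_rot': array([ 9.74595884e-01,  2.23968424e-01, -4.27468325e-05, -1.00342641e-03]), 'force': array([ 0.34295747, -1.06712528, -0.19639753]), 'ft_torque': array([ 0.06481657,  0.01392047, -0.02838957]), 'gripper_force': 0.0, 'finger_gap': 0.996490976463185}
```

View pics/scene0.png

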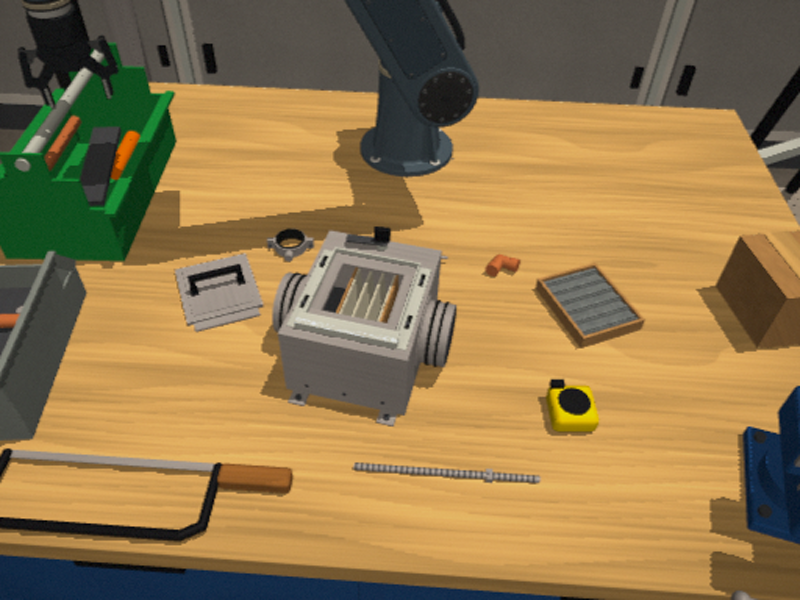

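View pics/top0.png

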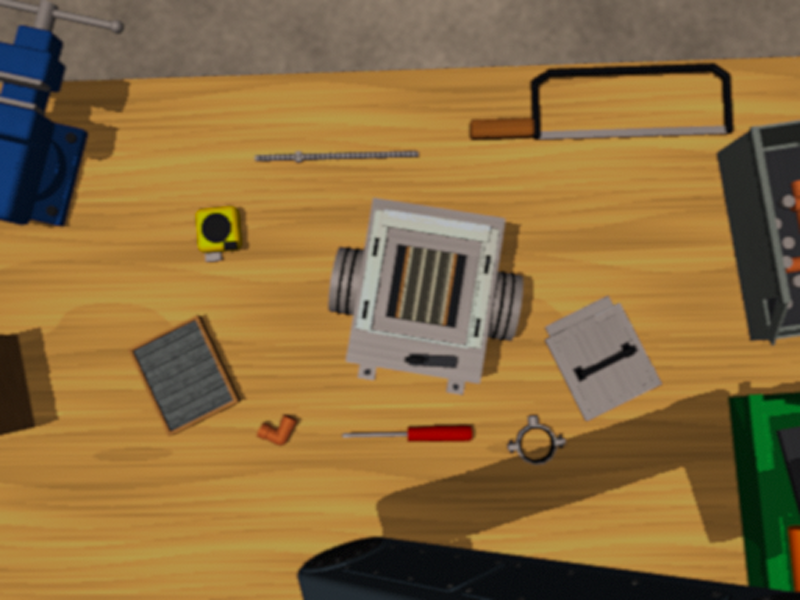

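The pictures show the filter box in the middle, with the collar and catch grip at about (430,360) in the top view. The cover is at (600,360) in the top view and (218,290) in the scene view, and its black handle is clearly visible. Next I'll measure.

```bash
cat > h.py <<'E'
import numpy as np, cv2
from scipy.spatial.transform import Rotation as R
from station import manip
def cam(n):
    c=manip.camera_model(n); return c
def ray(n,p):
    c=cam(n); f=192/np.tan(np.radians(c["fov_y"]/2)); p=np.atleast_2d(p)
    d=np.c_[(p[:,0]-c["cx"])/f,-(p[:,1]-c["cy"])/f,-np.ones(len(p))]
    return np.array(c["origin"]),R.from_quat(c["orientation"]).apply(d)
def onz(n,p,z):
    o,d=ray(n,p); return o+d*((z-o[2])/d[:,2])[:,None]
def proj(n,X):
    c=cam(n); f=192/np.tan(np.radians(c["fov_y"]/2))
    v=R.from_quat(c["orientation"]).inv().apply(np.atleast_2d(X)-c["origin"])
    return np.c_[c["cx"]-f*v[:,0]/v[:,2],c["cy"]+f*v[:,1]/v[:,2]]
def tri(p,q):  # top px, scene px -> points and miss
    a,u=ray("top",p); b,v=ray("scene",q); out=[]
    for i in range(len(u)):
        A=np.c_[u[i],-v[i]]; s=np.linalg.lstsq(A,b-a,rcond=None)[0]
        P,Q=a+u[i]*s[0],b+v[i]*s[1]; out.append(np.r_[(P+Q)/2,np.linalg.norm(P-Q)])
    return np.array(out)
E
python3 - <<'E'
from h import *
rois={"top":{"cover":(345,185,80,90),"box":(200,120,150,135)},"scene":{"cover":(108,158,65,56),"box":(170,140,125,90)}}
for n in rois:
    im=cv2.imread(n+"0raw.png"); hsv=cv2.cvtColor(im,cv2.COLOR_BGR2HSV)
    for k,(x,y,w,h) in rois[n].items():
        s=hsv[y:y+h,x:x+w]; 
        m=(s[...,2]<60).astype(np.uint8)
        nn,l,st,c=cv2.connectedComponentsWithStats(m)
        for i in range(1,nn):
            if st[i,4]>25:
                r=cv2.minAreaRect(np.argwhere(l==i)[:,::-1].astype(np.float32)+[[x,y]])if 0 else cv2.minAreaRect((np.argwhere(l==i)[:,::-1]+[x,y]).astype(np.float32))
                print(n,k,st[i,4],c[i]+[x,y],r)
W=np.zeros((600,800,3),np.uint8)
for i,(n,k) in enumerate([("top","box"),("top","cover"),("scene","box"),("scene","cover")]):
    x,y,w,h=rois[n][k]; im=cv2.imread(n+"0raw.png")[y:y+h,x:x+w]; s=min(400/w,300/h)
    print(n,k,"scale",s,"off",x,y); im=cv2.resize(im,None,fx=s,fy=s,interpolation=cv2.INTER_CUBIC)
    W[(i//2)*300:(i//2)*300+im.shape[0],(i%2)*400:(i%2)*400+im.shape[1]]=im[:300,:400]
cv2.imwrite("pics/c1.png",W)
E
```

```text
top cover 210 [387.27619048 231.28095238] ((387.2000427246094, 230.40003967285156), (8.049845695495605, 41.14365005493164), 63.43495178222656)
top box 231 [253.35930736 179.52813853] ((253.35098266601562, 179.55616760253906), (4.976700782775879, 45.698753356933594), 9.090277671813965)
top box 29 [220.48275862 164.48275862] ((219.46133422851562, 166.60052490234375), (3.733382225036621, 16.728424072265625), 21.037511825561523)
top box 136 [263.38235294 181.09558824] ((263.41082763671875, 181.06488037109375), (3.1192514896392822, 44.3973503112793), 8.972626686096191)
top box 39 [226.07692308 166.71794872] ((225.20001220703125, 168.4000244140625), (3.7947330474853516, 18.97366714477539), 18.434947967529297)
top box 127 [271.92125984 182.77952756] ((271.9715881347656, 182.57606506347656), (2.993569850921631, 43.884456634521484), 9.162346839904785)
top box 120 [280.55       184.01666667] ((280.5821228027344, 183.93885803222656), (3.257981777191162, 44.694679260253906), 8.32564926147461)
top box 233 [291.63519313 185.59227468] ((291.6045227050781, 185.59674072265625), (5.095193862915039, 45
[... 993 characters left out ...]
703704 184.74074074] ((188.8000030517578, 185.40000915527344), (2.683281421661377, 22.360679626464844), 26.56505012512207)
scene box 115 [213.57391304 191.0173913 ] ((213.52587890625, 190.93966674804688), (7.2218546867370605, 16.281999588012695), 23.198591232299805)
scene box 53 [274.94339623 212.67924528] ((275.5, 211.0), (2.1572775840759277, 37.065948486328125), 11.309932708740234)
scene box 36 [287.61111111 215.5       ] ((287.59619140625, 215.5192413330078), (1.3728129863739014, 27.456260681152344), 11.309932708740234)
top box scale 2.2222222222222223 off 200 120
top cover scale 3.3333333333333335 off 345 185
scene box scale 3.2 off 170 140
scene cover scale 5.357142857142857 off 108 158
```

View pics/c1.png

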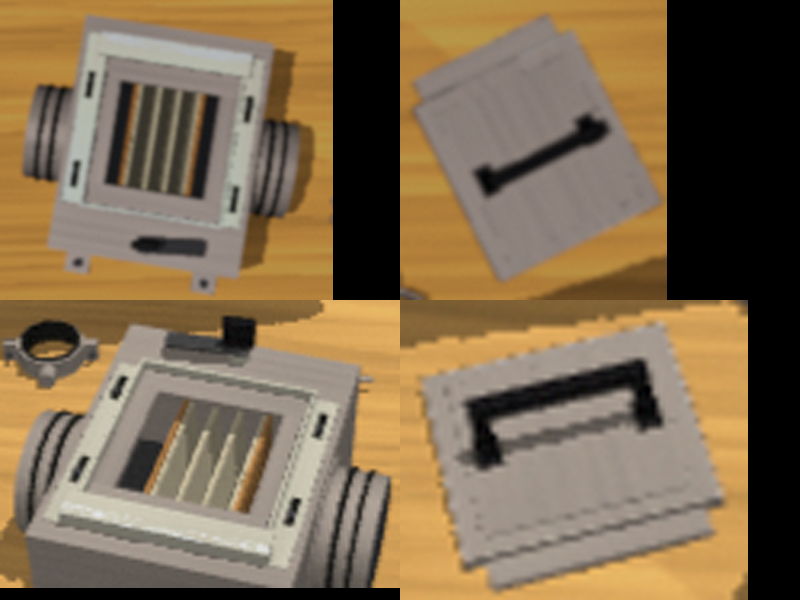

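Close crops of the raw images. In the top view the frame and lip are light green, and the lip is the bright bar at the top. The catch fin sits at about raw (267,229) with the wing pointing right (-y). The cover's pan, tongue and handle bar are clear in both views. Now the corners by masks.

Run:
```python
from h import *
def corners(m,n):
    cs,_=cv2.findContours(m,cv2.RETR_EXTERNAL,cv2.CHAIN_APPROX_NONE); c=max(cs,key=cv2.contourArea)
    r=cv2.minAreaRect(c); a=cv2.approxPolyDP(c,3,True)[:,0]
    return r,a,cv2.contourArea(c)
for n,(x,y,w,h) in {"top":(345,185,80,90),"scene":(108,158,65,56)}.items():
    im=cv2.imread(n+"0raw.png")[y:y+h,x:x+w]; s=cv2.cvtColor(im,cv2.COLOR_BGR2HSV)
    m=((s[...,1]<75)).astype(np.uint8); m=cv2.morphologyEx(m,cv2.MORPH_CLOSE,np.ones((5,5)));m=cv2.morphologyEx(m,cv2.MORPH_OPEN,np.ones((3,3)))
    r,a,A=corners(m,n); print(n,"cover",r,A,(a+[x,y]).tolist())
n="top";x,y,w,h=200,120,150,135
im=cv2.imread("top0raw.png")
for p in [(245,143),(240,190),(260,143),(290,150),(270,220),(240,130),(285,137)]: print(p,im[p[1],p[0]],cv2.cvtColor(im,cv2.COLOR_BGR2HSV)[p[1],p[0]])
b=im[y:y+h,x:x+w].astype(int)
m=((b[...,1]-b[...,2]>=3)&(b[...,1]>130)).astype(np.uint8)
r,a,A=corners(m,n);print("frame",r,A,(a+[x,y]).tolist())
# profile along box x through the middle line (unit dirs in the picture)
o=np.array([275,185.]);ux=np.array([np.sin(np.radians(8.9)),-np.cos(np.radians(8.9))])
uy=np.array([-np.cos(np.radians(8.9)),-np.sin(np.radians(8.9))])
g=im.astype(np.float32)
def prof(a,b,u,v,off):
    t=np.arange(a,b,0.5); acc=0
    for k in off:
        P=(o+k*v+t[:,None]*u).astype(np.float32); acc=acc+cv2.remap(g,P[:,0][None],P[:,1][None],cv2.INTER_LINEAR)[0]
    return t,acc/len(off)
for nm,(a,b,u,v,off) in {"x back":(25,60,ux,uy,range(-18,19,4)),"x front":(-60,-22,ux,uy,range(-18,19,4)),"y+":(22,52,uy,ux,range(-10,11,3)),"y-":(-52,-22,uy,ux,range(-8,9,3))}.items():
    t,c=prof(a,b,u,v,off); print(nm," ".join(f"{i:.1f}:{int(q[1])},{int(q[1]-q[2])}" for i,q in zip(t,c)))
```

```text
top cover ((39.200008392333984, 42.900001525878906), (65.29318237304688, 53.218414306640625), 63.43495178222656) 3305.5 [[389, 191], [350, 209], [350, 219], [374, 267], [421, 246], [397, 196]]
scene cover ((32.40448760986328, 29.752809524536133), (43.17302703857422, 49.46909713745117), 77.00537872314453) 1864.0 [[156, 163], [113, 172], [119, 205], [125, 213], [165, 201], [167, 193]]
(245, 143) [159 171 171] [ 30  18 171]
(240, 190) [132 138 137] [ 35  11 138]
(260, 143) [167 181 181] [ 30  20 181]
(290, 150) [163 176 172] [ 39  19 176]
(270, 220) [131 137 148] [ 11  29 148]
(240, 130) [121 126 136] [ 10  28 136]
(285, 137) [122 128 138] [ 11  30 138]
frame ((36.47297668457031, 63.66215896606445), (8.713146209716797, 53.100868225097656), 9.462323188781738) 368.0 [[238, 157], [228, 208], [233, 210], [237, 207], [243, 158], [241, 164], [237, 163]]
x back 25.0:86,-9 25.5:97,-9 26.0:110,-10 26.5:122,-10 27.0:129,-11 27.5:133,-11 28.0:133,-11 28.5:132,-11 29.0:131,-11 29.5:129,-11 30.0:128,-11 30.5:127,-11 31.0:127,-11 31.5:128,-11 32.0:129,-11 32.5:130,-11 33.0:131,-11 33.5:131,-11 34.0:1
[... 2436 characters left out ...]
:118,-10 -49.0:116,-10 -48.5:108,-10 -48.0:93,-8 -47.5:75,-7 -47.0:58,-5 -46.5:48,-4 -46.0:51,-4 -45.5:64,-6 -45.0:82,-8 -44.5:99,-9 -44.0:110,-10 -43.5:115,-10 -43.0:114,-10 -42.5:109,-10 -42.0:103,-9 -41.5:98,-9 -41.0:99,-9 -40.5:105,-9 -40.0:113,-10 -39.5:122,-10 -39.0:129,-10 -38.5:137,-8 -38.0:146,-6 -37.5:155,-4 -37.0:165,-2 -36.5:172,0 -36.0:177,0 -35.5:179,0 -35.0:180,0 -34.5:181,0 -34.0:181,1 -33.5:182,2 -33.0:183,3 -32.5:184,3 -32.0:183,4 -31.5:181,4 -31.0:177,3 -30.5:172,3 -30.0:167,3 -29.5:163,3 -29.0:159,2 -28.5:154,0 -28.0:147,-2 -27.5:140,-5 -27.0:135,-7 -26.5:132,-9 -26.0:131,-11 -25.5:132,-11 -25.0:133,-11 -24.5:134,-12 -24.0:133,-11 -23.5:133,-11 -23.0:133,-11 -22.5:132,-11
```

```bash
cat > edges.py <<'E'
from h import *
def edge(im,o,u,v,a,b,offs,fun,thr):
    """first crossing of fun over thr walking t=a..b along u from o, per offset along v -> px points"""
    out=[]; t=np.arange(a,b,0.1*np.sign(b-a))
    for k in offs:
        P=(o+k*v+t[:,None]*u).astype(np.float32)
        c=fun(cv2.remap(im.astype(np.float32),P[:,0][None],P[:,1][None],cv2.INTER_LINEAR)[0])
        i=np.where((c[:-1]<thr)!=(c[1:]<thr))[0]
        if len(i): out.append(P[i[0]])
    return np.array(out)
def line(X):  # robust: midpoint, direction
    d=cv2.fitLine(X[:,:2].astype(np.float32),cv2.DIST_HUBER,0,0.001,0.001).ravel(); return d[2:],d[:2]
E
python3 - <<'E'
from edges import *
print("box corners",tri([[308,245],[222.5,231],[322.9,141]],[[210.6,147.8],[282.5,160.9],[178.75,213.4]]).round(4))
print("handle ends",tri([[370.5,239],[405,224]],[[153.4,171.4],[121.4,177.8]]).round(4))
print("pan corners",tri([[350,219],[374,267],[421,246],[397,196]],[[167,193],[156,163],[113,172],[119,205]]).round(4))
im=cv2.imread("top0raw.png"); a=np.radians(8.9); o=np.array([275,185.])
ux=np.array([np.sin(a),-np.cos(a)]);uy=np.array([-np.cos(a),-np.sin(a)])
G=lambda c:c[:,1]; D=lambda c:c[:,1]-c[:,2]
E={"boxback":(ux,uy,50,56,range(-22,30,2),D,-30,.13),"boxfront":(ux,uy,-57,-52,range(-28,25,2),D,-30,.13),
"lipfront":(ux,uy,33,40,range(-20,24,2),G,155,.142),"lipback":(ux,uy,44,49,range(-20,24,2),G,155,.142),
"colf_out":(ux,uy,-36,-32.7,range(-20,24,2),D,-5,.138),"colf_in":(ux,uy,-29,-32.7,range(-20,24,2),D,-5,.138),
"y+in":(uy,ux,32,37,range(-22,26,2),G,150,.138),"y-in":(uy,ux,-25,-31,range(-22,26,2),G,147,.138)}
L={}
for k,(u,v,s,e,of,f,t,z) in E.items():
    X=onz("top",edge(im,o,u,v,s,e,of,f,t),z); p,d=line(X); L[k]=(p,d); d=d if abs(d[0])>abs(d[1]) else np.array([d[1],-d[0]]); d=d*np.sign(d[0])
    print(k,len(X),p.round(4),"yaw",np.degrees(np.arctan2(d[1],d[0])).round(2))
E
```

```text
box corners [[ 0.447  -0.1101  0.1273  0.0037]
 [ 0.4817  0.0767  0.1265  0.0045]
 [ 0.6754 -0.151   0.1251  0.0022]]
handle ends [[ 0.4551 -0.2677  0.0383  0.0027]
 [ 0.4883 -0.3482  0.0396  0.0005]]
pan corners [[ 5.034e-01 -2.255e-01  6.700e-03  1.000e-04]
 [ 3.872e-01 -2.798e-01  7.200e-03  2.600e-03]
 [ 4.349e-01 -3.932e-01  7.300e-03  1.100e-03]
 [ 5.566e-01 -3.417e-01  6.200e-03  1.300e-03]]
boxback 26 [ 0.696  -0.0583] yaw -10.63
boxfront 23 [ 0.4628 -0.0237] yaw -10.84
lipfront 22 [ 0.6589 -0.0471] yaw -11.1
lipback 22 [ 0.6789 -0.0632] yaw -10.62
colf_out 22 [ 0.5078 -0.0279] yaw -10.56
colf_in 22 [ 0.5123 -0.0327] yaw -10.75
y+in 24 [0.5828 0.0315] yaw -10.6
y-in 24 [ 0.5705 -0.1035] yaw -11.65
```

Run:
```python
from edges import *
im=cv2.imread("top0raw.png"); a=np.radians(-24); o=np.array([386,231.])
ux=np.array([np.sin(a),-np.cos(a)]);uy=np.array([-np.cos(a),-np.sin(a)])
D=lambda c:c[:,1]-c[:,2]
def sat(c): return c[:,2]-c[:,0]
G=lambda c:c[:,1]
E={"y+":(uy,ux,23,34,range(-22,22,2),sat,35,0),"y-":(uy,ux,-23,-34,range(-22,22,2),sat,35,.008),"front":(ux,uy,-24,-36,range(-20,21,2),sat,35,.004),
"tip":(ux,uy,32,44,range(-16,17,2),sat,35,0),"barb":(ux,uy,6,-1,range(-12,11,2),G,80,.042),"barf":(ux,uy,-7,1,range(-12,11,2),G,80,.042)}
for k,(u,v,s,e,of,f,t,z) in E.items():
    X=onz("top",edge(im,o,u,v,s,e,of,f,t),z); p,d=line(X); d=d if abs(d[0])>abs(d[1]) else np.array([d[1],-d[0]]); d=d*np.sign(d[0])
    y=np.radians(23); print(k,len(X),p.round(4),"yaw",np.degrees(np.arctan2(d[1],d[0])).round(2),"u,v",(p@[np.cos(y),np.sin(y)]).round(4),(p@[-np.sin(y),np.cos(y)]).round(4))
s=manip.sense(); r=R.from_quat(s["tool_rot"]).as_matrix(); print(r.round(3), s["q"].round(3))
```

```text
y+ 22 [ 0.4452 -0.2532] yaw 24.46 u,v 0.3109 -0.407
y- 22 [ 0.5025 -0.365 ] yaw 24.77 u,v 0.32 -0.5324
front 21 [ 0.4139 -0.3467] yaw 25.09 u,v 0.2455 -0.4809
tip 17 [ 0.5555 -0.2848] yaw 24.99 u,v 0.4 -0.4792
barb 12 [ 0.4771 -0.3038] yaw 25.46 u,v 0.3205 -0.466
barf 12 [ 0.4658 -0.3083] yaw 25.12 u,v 0.3083 -0.4658
[[ 0.9    0.437 -0.001]
 [ 0.437 -0.9    0.002]
 [ 0.    -0.002 -1.   ]] [-1.297  0.528  1.434  0.     1.181 -0.178]
```

Heights and sizes check out: box top about 0.127, bar about 0.039, collar width 135 mm. The box yaw is about -10.7°, and the cover is at (0.4725, -0.309) with yaw 24.9°. I'm moving now, rising first and then travelling over to the cover.

drive_tool --motion '[[[50,0,0,-1,0],[50,0.6,-0.3,-2,0],[50,1.8,-0.9,-2,-1],[50,3,-1.5,-2,-2],[50,4.2,-2.1,-2,-3],[50,5.4,-2.7,-2,-4],[50,6.6,-3.2,-2,-5],[50,7.8,-3.8,-2,-6],[50,9,-4.4,-1,-7],[50,9.67,-4.68,0,-8]]]' --squeeze 20

```text
t: 1.1
tcp_pos: [0.4743, -0.3069, 0.2314]
tool_rot: [0.705, 0.709, 0.0, 0.001]
force: [-0.8, 0.3, -0.8]
finger_gap: 0.588
gripper_force: 0.0
```

drive_tool --motion '[[[50,0,0,0.6,-1],[50,0,0,1.2,-2],[50,0,0,1.8,-3.1],[50,0,0,1.8,-3.1]]]'

```text
t: 1.5
tcp_pos: [0.471, -0.3076, 0.1746]
tool_rot: [0.54, 0.842, 0.001, -0.003]
force: [-0.0, 0.5, -0.2]
finger_gap: 0.58
gripper_force: 0.0
```

Run:
```python
from h import *
s=manip.sense(); r=R.from_quat(s["tool_rot"]).as_matrix(); print(s["t"],s["tcp_pos"],r.round(3), s["q"].round(3),s["force"])
print("tool y yaw",np.degrees(np.arctan2(r[1,1],r[0,1])), "shift in tool units",(r.T@(np.array([.4725,-.309,.020])-s["tcp_pos"])/.03).round(3))
for n,(x,y,w,h) in {"top":(330,170,100,100),"scene":(90,110,100,110)}.items():
    im=manip.snapshot(n)[:,:,::-1]; cv2.imwrite(n+"1raw.png",im); globals()[n]=cv2.resize(im[y:y+h,x:x+w],(400,440) if n=="scene" else (400,400),interpolation=cv2.INTER_CUBIC)
W=np.zeros((440,800,3),np.uint8);W[:400,:400]=top;W[:,400:]=scene;cv2.imwrite("pics/c2.png",W)
```

```text
1.5 [ 0.47099825 -0.30759077  0.1745951 ] [[-0.418  0.909 -0.005]
 [ 0.909  0.418  0.005]
 [ 0.006 -0.002 -1.   ]] [-0.777  0.52   1.643 -0.     0.986 -1.208] [-0.01179383  0.53562014 -0.20502565]
tool y yaw 24.697817879494504 shift in tool units [-0.096  0.038  5.153]
```

View pics/c2.png

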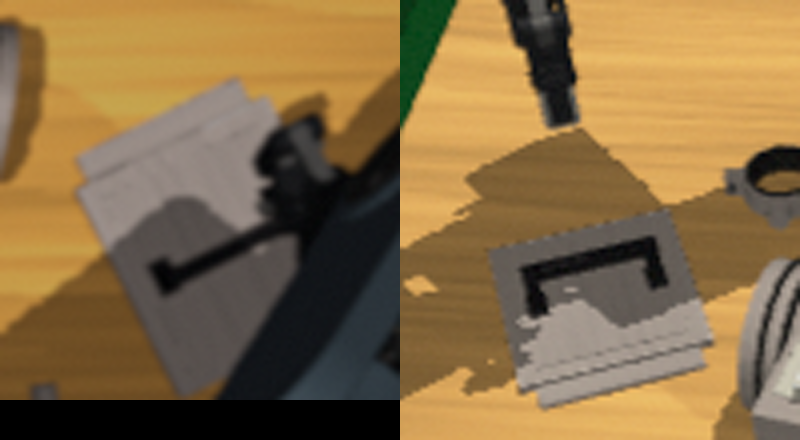

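The gripper hangs over the cover with its fingers across the bar. I'll descend and close.

drive_tool --motion '[[[50,-0.1,0.04,1.5,0],[50,-0.1,0.04,3,0],[50,-0.1,0.04,4.2,0],[50,-0.1,0.04,5.1,0],[50,-0.1,0.04,5.1,0],[0,-0.1,0.04,5.1,0],[0,-0.1,0.04,5.1,0],[0,-0.1,0.04,5.1,0],[0,-0.1,0.04,5.1,0],[0,-0.1,0.04,5.1,0]]]' --squeeze 40

```text
t: 2.6
tcp_pos: [0.4758, -0.3128, 0.0266]
tool_rot: [0.54, 0.842, -0.001, 0.002]
force: [-1.1, -0.2, 7.6]
finger_gap: 0.103
gripper_force: 41.6
```

drive_tool --motion '[[[0,0,0,0,0],[0,0,0,0,0],[0,0,0,0,0],[0,0,0,-0.5,0],[0,0,0,-1,0],[0,0,0,-1,0]]]'

```text
t: 3.2
tcp_pos: [0.476, -0.3122, 0.0566]
tool_rot: [0.54, 0.842, -0.0, 0.002]
force: [0.2, 0.7, -2.9]
finger_gap: 0.103
gripper_force: 40.0
```

drive_tool --motion '[[[0,0,0,-1.3,0],[0,0,0,-2.6,0],[0,0,0,-3.9,0.5],[0,0.8,0.75,-5,1],[0,1.8,1.7,-5.45,1.6],[0,2.9,2.7,-5.45,2.2],[0,4,3.75,-5.45,2.8],[0,5.1,4.8,-5.45,3.4],[0,6.2,5.8,-5.45,4],[0,7.02,6.58,-5.45,4.43]]]'

```text
t: 4.2
tcp_pos: [0.5655, -0.0345, 0.2171]
tool_rot: [0.771, 0.637, -0.0, -0.001]
force: [0.7, -0.1, -5.0]
finger_gap: 0.1
gripper_force: 40.1
```

drive_tool --motion '[[[0,0,0,0,0],[0,0,0,0,0],[0,0,0,0,0],[0,0,0,0,0]]]'

```text
t: 4.6
tcp_pos: [0.5658, -0.0389, 0.2176]
tool_rot: [0.771, 0.637, -0.0, -0.0]
force: [0.2, -0.3, -5.1]
finger_gap: 0.103
gripper_force: 40.1
```

Run:
```python
from h import *
s=manip.sense(); r=R.from_quat(s["tool_rot"]).as_matrix(); print(s["t"],s["tcp_pos"],s["q"].round(3),s["force"],s["finger_gap"])
print("tool y yaw",np.degrees(np.arctan2(r[1,1],r[0,1])))
for n,(x,y,w,h) in {"top":(190,100,160,160),"scene":(160,80,140,140)}.items():
    im=manip.snapshot(n)[:,:,::-1]; cv2.imwrite(n+"2raw.png",im); globals()[n]=cv2.resize(im[y:y+h,x:x+w],(400,400),interpolation=cv2.INTER_CUBIC)
cv2.imwrite("pics/c3.png",np.hstack([top,scene]))
```

```text
4.6 [ 0.56581221 -0.03885306  0.21756265] [-0.265  0.467  1.594 -0.     1.081 -0.076] [ 0.1632466  -0.3037726  -5.08285032] 0.10258992527390412
tool y yaw -10.844081985375087
```

View pics/c3.png

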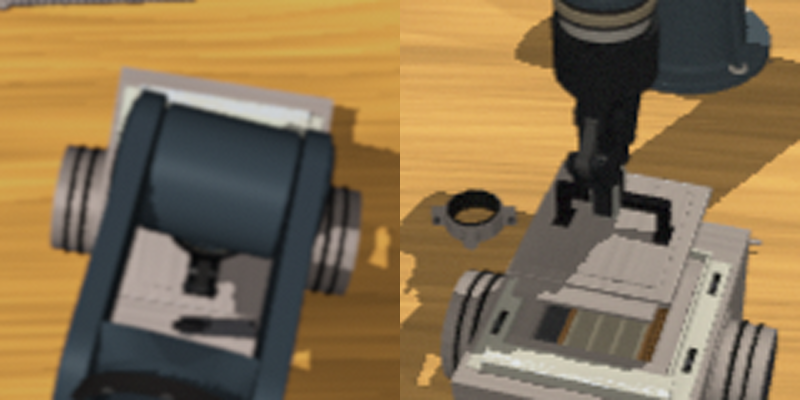

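The arm blocks the top view. The scene view shows the cover held level above the collar. I'll zoom the scene view to measure the cover's edges.

Run:
```python
import cv2
im=cv2.imread("scene2raw.png")[135:210,185:285]; cv2.imwrite("pics/c4.png",cv2.resize(im,(800,600),interpolation=cv2.INTER_CUBIC))
```

```text
(no output)
```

View pics/c4.png

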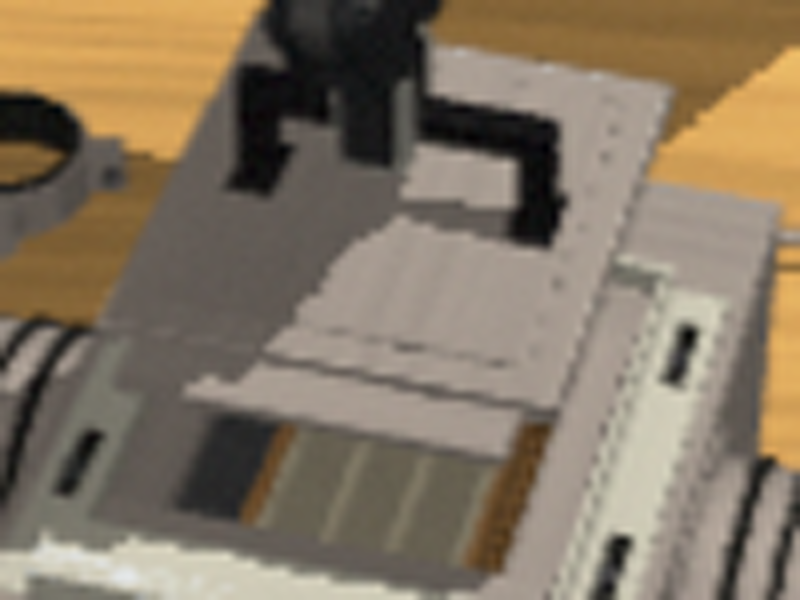

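In the zoom, the pan's +y edge runs (673,85) to (550,415) and its back-left corner is near (105,320). The bar runs from (240,70) to (557,118). I'll fit these lines, plus the collar sides in the first scene picture.

Run:
```python
from edges import *
a=np.radians(-10.75); U=np.array([np.cos(a),np.sin(a)]);V=np.array([-U[1],U[0]])
px=lambda X:(np.array(X,float)+.5)/8-.5+[185,135]
s=manip.sense(); zb=s["tcp_pos"][2]-.0266
print("zb",zb,"tcp u,v",s["tcp_pos"][:2]@U,s["tcp_pos"][:2]@V)
for nm,p,z in [("pan FR",(673,85),.008),("pan RR",(550,412),.008),("pan RL",(105,322),.008),("tong R bot",(498,460),0),("tong R top",(520,410),.004),("barL",(238,80),.039),("barR",(558,127),.039)]:
    X=onz("scene",px([p]),zb+z)[0]; print(nm,X.round(4),"u,v",(X[:2]@U).round(4),(X[:2]@V).round(4))
im=cv2.imread("scene0raw.png").astype(float)
# collar sides: print profile along rows in first scene picture
C=lambda u,v,z:np.array([*(u*U+v*V),z])
for u in (.55,.58,.61):
  for sd in (1,-1):
    vs=np.arange(.0717+sd*.060,.0717+sd*.0801,sd*.001); P=proj("scene",[C(u,v,.138) for v in vs]).astype(np.float32)
    g=cv2.remap(im.astype(np.float32),P[:,0][None],P[:,1][None],cv2.INTER_LINEAR)[0]
    print(u,sd," ".join(f"{v-.0717:.3f}:{q[1]:.0f},{q[1]-q[2]:.0f}" for v,q in zip(vs,g)))
```

```text
zb 0.1911206448171719 tcp u,v 0.5633435525449266 0.06739024635876203
pan FR [0.5102 0.0417 0.1991] u,v 0.4935 0.1361
pan RR [0.6494 0.0138 0.1991] u,v 0.6355 0.1347
pan RL [ 0.6247 -0.1099  0.1991] u,v 0.6342 0.0085
tong R bot [0.6607 0.0007 0.1911] u,v 0.6489 0.1239
tong R top [0.6454 0.0055 0.1951] u,v 0.633 0.1258
barL [ 0.5559 -0.0806  0.2301] u,v 0.5612 0.0245
barR [0.5686 0.0104 0.2301] u,v 0.5566 0.1163
0.55 1 0.060:154,-13 0.061:153,-13 0.062:152,-13 0.063:151,-13 0.064:149,-12 0.065:144,-10 0.066:138,-9 0.067:148,-7 0.068:166,-5 0.069:179,-4 0.070:175,-4 0.071:172,-4 0.072:177,-4 0.073:183,-5 0.074:187,-5 0.075:183,-5 0.076:176,-4 0.077:146,-4 0.078:113,-3 0.079:84,-2 0.080:56,-0
0.55 -1 -0.060:155,-10 -0.061:153,-10 -0.062:150,-9 -0.063:146,-7 -0.064:141,-6 -0.065:137,-5 -0.066:139,-4 -0.067:154,-4 -0.068:170,-4 -0.069:179,-4 -0.070:180,-3 -0.071:175,-3 -0.072:146,-2 -0.073:113,-2 -0.074:81,-1 -0.075:57,-1 -0.076:37,-1 -0.077:43,-1 -0.078:48,-1 -0.079:68,-2 -0.080:98,-2
0.58 1 0.060:152,-12 0.061:152,-11 0.062:152,-11 0.063:151,-11 0.064:149,-11 0.065:138,-9 0.066:129,-7 0.
[... 376 characters left out ...]
.073:199,-4 -0.074:199,-4 -0.075:199,-4 -0.076:199,-5 -0.077:198,-4 -0.078:197,-4 -0.079:196,-4 -0.080:195,-5
0.61 1 0.060:152,-11 0.061:151,-11 0.062:150,-10 0.063:149,-10 0.064:148,-10 0.065:150,-10 0.066:154,-9 0.067:163,-8 0.068:175,-7 0.069:184,-6 0.070:172,-5 0.071:162,-3 0.072:168,-2 0.073:178,-2 0.074:186,-2 0.075:193,-3 0.076:197,-3 0.077:196,-3 0.078:194,-4 0.079:195,-4 0.080:196,-4
0.61 -1 -0.060:150,-10 -0.061:147,-9 -0.062:143,-10 -0.063:137,-11 -0.064:131,-8 -0.065:127,-6 -0.066:132,-4 -0.067:149,-4 -0.068:166,-3 -0.069:180,-4 -0.070:191,-4 -0.071:196,-4 -0.072:197,-4 -0.073:197,-4 -0.074:197,-4 -0.075:197,-4 -0.076:197,-4 -0.077:195,-4 -0.078:194,-4 -0.079:194,-4 -0.080:194,-4
```

The cover's centre is at v≈0.0705 and the collar's at 0.0718, with both views agreeing on the collar. Yaw is fine, and the tongue tip is about 4 mm in front of the lip. I'll shift 1.2 mm and lower with a soft grip, so the front edge rests on the collar and the tongue tips down.

drive_tool --motion '[[[0,0.04,0,0.4,-0.03],[0,0.04,0,0.8,-0.03],[0,0.04,0,1.2,-0.03],[0,0.04,0,1.5,-0.03],[0,0.04,0,1.5,-0.03],[0,0.04,0,1.5,-0.03]]]' --squeeze 20

```text
t: 5.3
tcp_pos: [0.5665, -0.0365, 0.1723]
tool_rot: [0.769, 0.639, -0.0, -0.0]
force: [-0.3, -0.4, -4.2]
finger_gap: 0.104
gripper_force: 40.1
```

drive_tool --motion '[[[0,0,0,0.05,0],[0,0,0,0.1,0],[0,0,0,0.15,0],[0,0,0,0.2,0],[0,0,0,0.2,0]]]'

```text
t: 5.8
tcp_pos: [0.5664, -0.0365, 0.1667]
tool_rot: [0.769, 0.639, -0.0, -0.0]
force: [-0.5, -1.1, -4.7]
finger_gap: 0.103
gripper_force: 40.0
```

drive_tool --motion '[[[0,-0.035,0,0,0],[0,-0.035,0,0.03,0],[0,-0.035,0,0.06,0],[0,-0.035,0,0.09,0],[0,-0.035,0,0.12,0],[0,-0.035,0,0.12,0]]]' --squeeze 20

```text
t: 6.4
tcp_pos: [0.5669, -0.0377, 0.1637]
tool_rot: [0.769, 0.639, 0.0, 0.0]
force: [0.4, 1.1, -0.6]
finger_gap: 0.107
gripper_force: 40.4
```

drive_tool --motion '[[[0,0,0,0.03,0],[0,0,0,0.06,0],[0,0,0,0.09,0],[0,0,0,0.09,0]]]'

```text
t: 6.8
tcp_pos: [0.5681, -0.0379, 0.1617]
tool_rot: [0.769, 0.639, 0.001, 0.002]
force: [2.8, 0.7, 5.2]
finger_gap: 0.107
gripper_force: 41.9
```

Run:
```python
from h import *
s=manip.sense();print(s["tcp_pos"],s["force"],s["ft_torque"],s["finger_gap"])
im=manip.snapshot("scene")[:,:,::-1]; cv2.imwrite("scene3raw.png",im); cv2.imwrite("pics/c5.png",cv2.resize(im[145:220,180:280],(800,600),interpolation=cv2.INTER_CUBIC))
```

```text
[ 0.56811088 -0.03794056  0.16166583] [2.81881121 0.67094209 5.23094078] [ 0.12929294 -0.02869504 -0.00966582] 0.1074088613605422
```

View pics/c5.png

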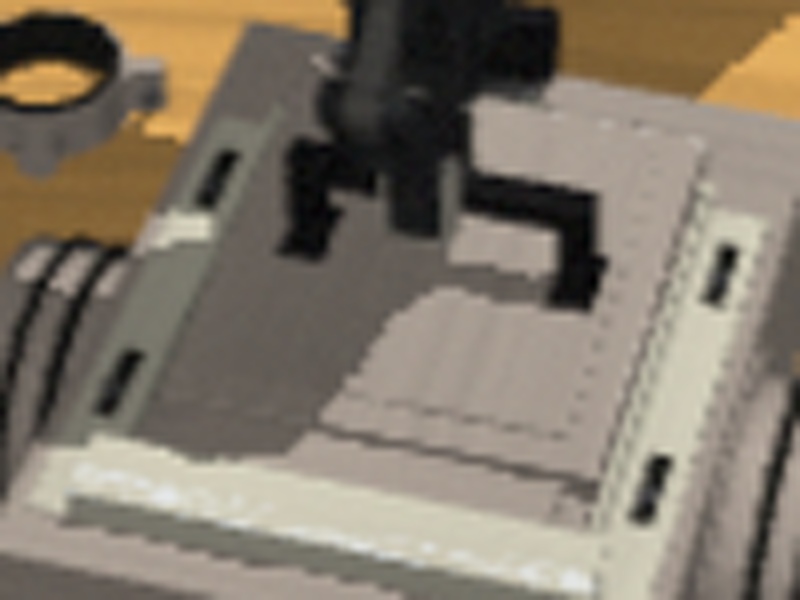

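The cover sits between the collar sides. Its tongue strip is visible just in front of the lip, at around (590,500). I'll keep lowering gently to tip it.

drive_tool --motion '[[[0,0,0,0.025,0],[0,0,0,0.05,0],[0,0,0,0.05,0]]]'

```text
t: 7.15
tcp_pos: [0.5683, -0.038, 0.1612]
tool_rot: [0.769, 0.639, 0.002, 0.002]
force: [1.1, 0.3, 11.1]
finger_gap: 0.109
gripper_force: 43.0
```

drive_tool --motion '[[[0,0,0.0,-0.04,0],[0,0,0.07,-0.04,0],[0,0,0.14,-0.04,0],[0,0,0.2,-0.04,0],[0,0,0.27,-0.04,0]]]'

```text
t: 7.65
tcp_pos: [0.5683, -0.0379, 0.1612]
tool_rot: [0.769, 0.64, -0.005, -0.005]
force: [-15.2, 2.2, 22.2]
finger_gap: 0.104
gripper_force: 43.8
```

It is blocked early, possibly with the tongue against the lip's face. I'll back off and check the tilt from the apparent length.

drive_tool --motion '[[[0,0,-0.27,0,0],[0,0,-0.4,0,0],[0,0,-0.4,0,0],[0,0,-0.4,0,0]]]'

```text
t: 8.05
tcp_pos: [0.5661, -0.0378, 0.1618]
tool_rot: [0.769, 0.639, 0.003, 0.003]
force: [6.3, -1.1, 6.1]
finger_gap: 0.105
gripper_force: 42.2
```

Run:
```python
from edges import *
s=manip.sense();print(s["tcp_pos"],s["force"],s["ft_torque"],s["finger_gap"])
a=np.radians(-10.75); U=np.array([np.cos(a),np.sin(a)]);V=np.array([-U[1],U[0]])
px=lambda X:(np.array(X,float)+.5)/8-.5+[180,145]
for nm,p in [("FR",(703,145)),("RR",(597,480)),("barR",(598,200)),("barL",(290,150))]:
  for z in (.138,.142,.146,.172): X=onz("scene",px([p]),z)[0]; print(nm,z,"u,v",(X[:2]@U).round(4),(X[:2]@V).round(4))
im=manip.snapshot("scene")[:,:,::-1]; cv2.imwrite("scene4raw.png",im); cv2.imwrite("pics/c6.png",cv2.resize(im[145:220,180:280],(800,600),interpolation=cv2.INTER_CUBIC))
```

```text
[ 0.5660982  -0.03781905  0.16180618] [ 6.26774184 -1.07620939  6.06249025] [-0.05243786 -0.56287613 -0.00732082] 0.1050672753813665
FR 0.138 u,v 0.4877 0.1345
FR 0.142 u,v 0.492 0.1354
FR 0.146 u,v 0.4964 0.1362
FR 0.172 u,v 0.5248 0.1415
RR 0.138 u,v 0.6324 0.1373
RR 0.142 u,v 0.636 0.1381
RR 0.146 u,v 0.6395 0.1389
RR 0.172 u,v 0.6628 0.1441
barR 0.138 u,v 0.5205 0.1093
barR 0.142 u,v 0.5247 0.1103
barR 0.146 u,v 0.5289 0.1113
barR 0.172 u,v 0.5562 0.1175
barL 0.138 u,v 0.524 0.0124
barL 0.142 u,v 0.5282 0.0139
barL 0.146 u,v 0.5324 0.0154
barL 0.172 u,v 0.5595 0.0251
```

View pics/c6.png

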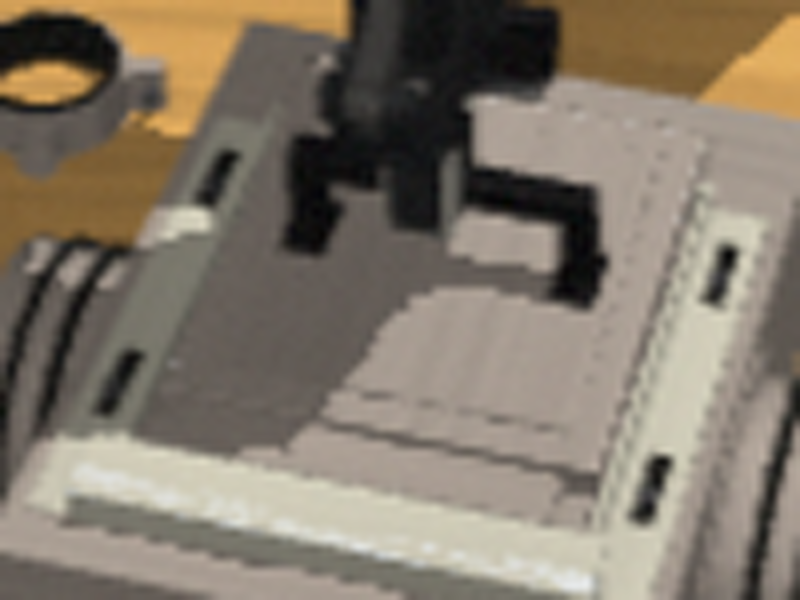

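The tilt looks partial, and pressing down is causing friction. A cleaner way is to unload and open the fingers slightly so the cover rests under its own weight. Then I'll nudge it back by the handle with slack fingers.

drive_tool --motion '[[[0,0,0.05,-0.05,0],[0,0,0.05,-0.08,0],[0,0,0.05,-0.08,0],[0,0,0.05,-0.08,0]]]'

```text
t: 8.5
tcp_pos: [0.565, -0.0375, 0.1627]
tool_rot: [0.769, 0.639, 0.001, 0.001]
force: [4.9, -0.2, 1.5]
finger_gap: 0.098
gripper_force: 40.9
```

drive_tool --motion '[[[18,0,0,0,0],[18,0,0,0,0],[18,0,0,0,0],[18,0,0,0,0]]]'

```text
t: 8.9
tcp_pos: [0.5626, -0.0367, 0.162]
tool_rot: [0.769, 0.639, -0.001, -0.001]
force: [0.7, 0.3, -0.2]
finger_gap: 0.206
gripper_force: 0.0
```

Run:
```python
from edges import *
s=manip.sense();print(s["tcp_pos"],s["force"],s["ft_torque"],s["finger_gap"])
im=manip.snapshot("scene")[:,:,::-1]; cv2.imwrite("scene5raw.png",im); cv2.imwrite("pics/c7.png",cv2.resize(im[145:220,180:280],(800,600),interpolation=cv2.INTER_CUBIC))
```

```text
[ 0.56264803 -0.03672858  0.16198124] [ 0.67835839  0.32909283 -0.16442289] [ 0.02875608 -0.01777581  0.05229344] 0.20558812578374466
```

View pics/c7.png

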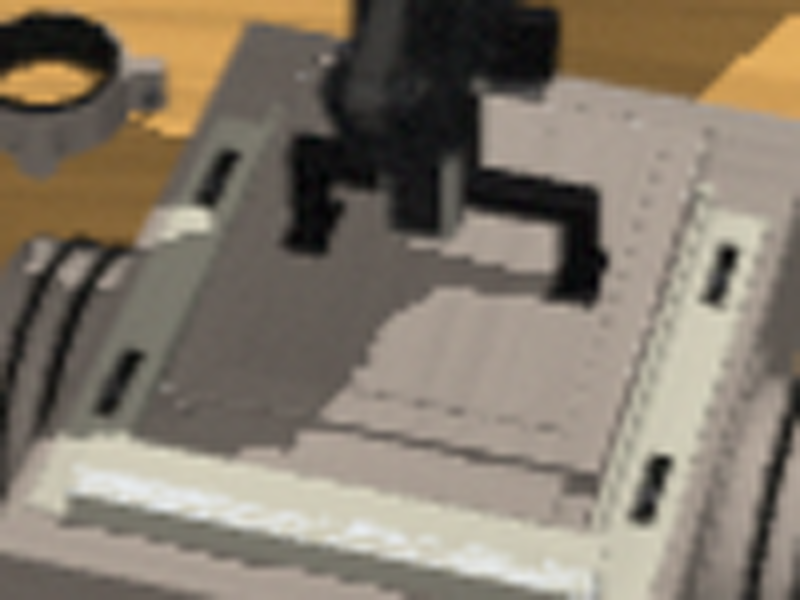

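The cover is released and resting, with the lip edge about where the tongue ends. Now I'll push gently backwards.

drive_tool --motion '[[[18,0,0.07,0,0],[18,0,0.14,0,0],[18,0,0.21,0,0],[18,0,0.28,0,0],[18,0,0.28,0,0]]]'

```text
t: 9.45
tcp_pos: [0.5703, -0.0382, 0.1624]
tool_rot: [0.769, 0.639, -0.002, -0.002]
force: [-3.8, 0.5, 4.2]
finger_gap: 0.202
gripper_force: 2.5
```

drive_tool --motion '[[[18,0,0.07,0,0],[18,0,0.14,0,0],[18,0,0.14,0,0]]]'

```text
t: 9.75
tcp_pos: [0.5764, -0.0393, 0.1623]
tool_rot: [0.769, 0.639, -0.0, -0.0]
force: [-3.3, 1.2, -0.7]
finger_gap: 0.209
gripper_force: 1.4
```

drive_tool --motion '[[[18,0,0.07,0,0],[18,0,0.14,0,0],[18,0,0.2,0,0],[18,0,0.2,0,0]]]'

```text
t: 10.15
tcp_pos: [0.5832, -0.0408, 0.1625]
tool_rot: [0.769, 0.639, 0.0, 0.001]
force: [-1.2, -0.1, -0.5]
finger_gap: 0.208
gripper_force: 0.5
```

drive_tool --motion '[[[18,0,0.05,0,0],[18,0,0.1,0,0],[18,0,0.1,0,0]]]'

```text
t: 10.45
tcp_pos: [0.5856, -0.0412, 0.1626]
tool_rot: [0.769, 0.639, 0.0, 0.0]
force: [-2.3, -0.4, -1.3]
finger_gap: 0.206
gripper_force: 0.7
```

drive_tool --motion '[[[18,0,0.05,0,0],[18,0,0.1,0,0],[18,0,0.1,0,0]]]'

```text
t: 10.75
tcp_pos: [0.5877, -0.0414, 0.1625]
tool_rot: [0.769, 0.639, -0.0, -0.001]
force: [-3.4, 1.0, -0.5]
finger_gap: 0.215
gripper_force: 1.7
```

drive_tool --motion '[[[18,0,0.05,0,0],[18,0,0.1,0,0],[18,0,0.1,0,0]]]'

```text
t: 11.05
tcp_pos: [0.5877, -0.0414, 0.1624]
tool_rot: [0.769, 0.64, -0.003, -0.003]
force: [-9.3, 1.9, 4.6]
finger_gap: 0.212
gripper_force: 4.5
```

Run:
```python
from edges import *
s=manip.sense();print(s["tcp_pos"],s["force"],s["ft_torque"],s["finger_gap"])
im=manip.snapshot("scene")[:,:,::-1]; cv2.imwrite("scene6raw.png",im); cv2.imwrite("pics/c8.png",cv2.resize(im[140:215,180:280],(800,600),interpolation=cv2.INTER_CUBIC))
```

```text
[ 0.58769509 -0.04139079  0.16239071] [-9.2576345   1.88906972  4.62759281] [ 0.23054593  1.473741   -0.07238407] 0.21219619907448256
```

View pics/c8.png

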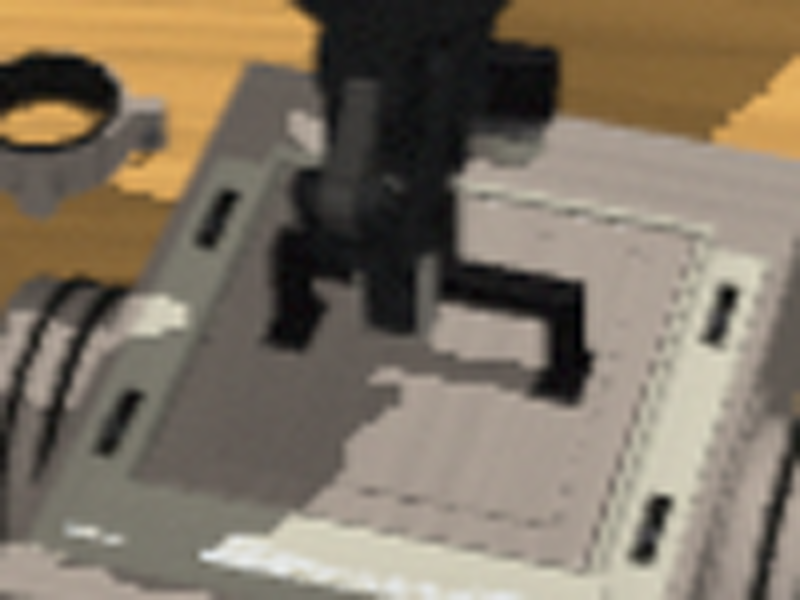

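Resistance of about 9 N: that's the end of the pocket. The front collar rim is now visible in front of the cover's edge, around (690,225). I'll unload, open, lift away and verify that it is flat.

drive_tool --motion '[[[18,0,-0.25,0,0],[18,0,-0.25,0,0],[40,0,-0.25,0,0],[40,0,-0.25,0,0],[40,0,-0.25,-0.7,0],[40,0,-0.25,-1.5,0],[40,0,-0.25,-2.5,0],[40,0,-1.5,-3,0],[40,0,-3,-3,0],[40,0,-3.5,-3,0]]]'

```text
t: 12.1
tcp_pos: [0.4841, -0.0218, 0.2529]
tool_rot: [0.769, 0.639, -0.001, -0.001]
force: [0.1, 0.8, 0.2]
finger_gap: 0.466
gripper_force: 0.0
```

Run:
```python
from edges import *
s=manip.sense();print(s["t"],s["tcp_pos"],s["force"],s["q"].round(2)); r=R.from_quat(s["tool_rot"]).as_matrix()
a=np.radians(-10.75); U=np.array([np.cos(a),np.sin(a)]);V=np.array([-U[1],U[0]])
im=cv2.imread("top0raw.png"); P=im[222:238,255:300].max(2); print(P[:, :].tolist().__len__())
m=(cv2.cvtColor(im,cv2.COLOR_BGR2GRAY)[222:240,255:300]<38).astype(np.uint8); n,l,st,c=cv2.connectedComponentsWithStats(m); print("dark",st.tolist(),(c+[255,222]).round(1).tolist())
print("proj fin top/catch",proj("top",[[*(.4769*U+.0717*V),z] for z in (.144,.17)]),proj("scene",[[*(.4769*U+.0717*V),z] for z in (.144,.17)]))
T=manip.snapshot("top")[:,:,::-1];S=manip.snapshot("scene")[:,:,::-1]
cv2.imwrite("top7raw.png",T);cv2.imwrite("scene7raw.png",S)
A=cv2.resize(T[120:255,205:340],(400,400),interpolation=cv2.INTER_CUBIC);B=cv2.resize(S[130:230,180:280],(400,400),interpolation=cv2.INTER_CUBIC)
cv2.imwrite("pics/c9.png",np.hstack([A,B]))
print("tool y yaw",np.degrees(np.arctan2(r[1,1],r[0,1])),"shift",(r.T@(np.array([*(.4769*U+.0717*V),.15])-s["tcp_pos"])/.03).round(3))
```

```text
12.1 [ 0.48408298 -0.02182579  0.25292622] [0.13862977 0.77017677 0.24216798] [-0.28  0.31  1.75  0.    1.09 -0.09]
16
dark [[0, 0, 45, 18, 749], [5, 5, 15, 6, 61]] [[277.8, 230.6], [266.9, 229.7]]
proj fin top/catch [[264.7739264  230.00630317]
 [264.78219122 230.04729753]] [[244.06336815 153.62167934]
 [244.12852464 145.61610683]]
tool y yaw -10.494531433215334 shift [ 0.094 -0.083  3.431]
```

View pics/c9.png

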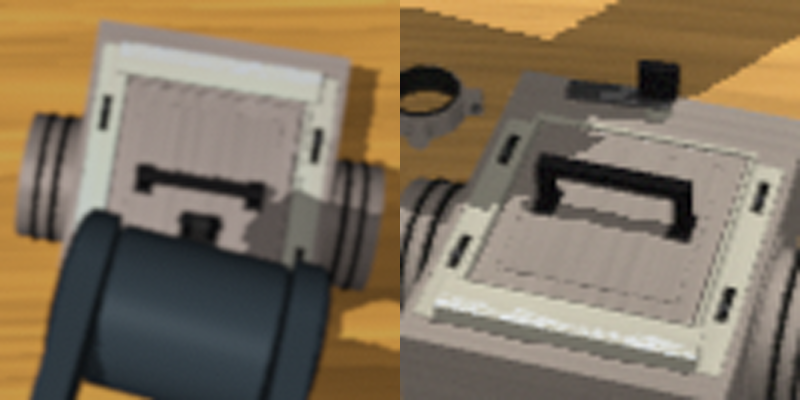

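The cover lies inside the collar: the rim is visible all round, and the lip covers the tongue. I'll check the bar height by triangulation, then grip the fin.

Run:
```python
from edges import *
X=tri([[252.1,178.9],[293.3,184.7]],[[252.5,177.5],[215,171.2]]); print(X.round(4))
a=np.radians(-10.75); U=np.array([np.cos(a),np.sin(a)]);V=np.array([-U[1],U[0]])
print("cover u,v",X[:,:2].mean(0)@U,X[:,:2].mean(0)@V)
```

```text
[[ 0.5909  0.0074  0.1678  0.0032]
 [ 0.5764 -0.0802  0.1672  0.0023]]
cover u,v 0.5801782755089256 0.07308114570989188
```

drive_tool --motion '[[[40,0.09,-0.08,1,0],[40,0.09,-0.08,2,0],[40,0.09,-0.08,2.8,0],[40,0.09,-0.08,3.4,0],[40,0.09,-0.08,3.4,0],[0,0.09,-0.08,3.4,0],[0,0.09,-0.08,3.4,0],[0,0.09,-0.08,3.4,0],[0,0.09,-0.08,3.4,0],[0,0.09,-0.08,3.4,0]]]' --squeeze 30

```text
t: 13.2
tcp_pos: [0.4824, -0.0189, 0.1511]
tool_rot: [0.769, 0.64, -0.002, -0.003]
force: [-7.3, 1.1, 2.3]
finger_gap: 0.099
gripper_force: 31.2
```

The bar height is 0.1675, which fits a flat cover, and the fin is gripped. Turning the catch.

drive_tool --motion '[[[0,0,-0.06,0,0],[0,0,-0.06,0,-0.8],[0,0,-0.06,0,-1.6],[0,0,-0.06,0,-2.4],[0,0,-0.06,0,-3.2],[0,0,-0.06,0,-4],[0,0,-0.06,0,-4.8],[0,0,-0.06,0,-5.6],[0,0,-0.06,0,-5.6]]]'

```text
t: 14.1
tcp_pos: [0.4825, -0.0189, 0.1511]
tool_rot: [0.467, 0.884, -0.0, -0.002]
force: [-4.9, 1.7, 1.9]
finger_gap: 0.098
gripper_force: 31.1
```

drive_tool --motion '[[[0,0,0,0,-0.8],[0,0,0,0,-1.6],[0,0,0,0,-2.4],[0,0,0,0,-3.2],[0,0,0,0,-4],[0,0,0,0,-4.8],[0,0,0,0,-5.6],[0,0,0,0,-5.6],[0,0,0,0,-5.6]]]'

```text
t: 15.0
tcp_pos: [0.4825, -0.0188, 0.1511]
tool_rot: [0.096, 0.995, 0.0, -0.002]
force: [-5.4, 2.9, 1.5]
finger_gap: 0.096
gripper_force: 31.1
```

drive_tool --motion '[[[35,0,0,0,0],[35,0,0,0,0],[35,0,0,0,0],[35,0,0,-1,0],[35,0,0,-2.3,0],[35,0,0,-3.5,0],[35,0,0,-4.5,0],[35,0,0,-4.5,0]]]'

```text
t: 15.8
tcp_pos: [0.4878, -0.0205, 0.2904]
tool_rot: [0.095, 0.995, -0.001, 0.006]
force: [-0.8, 0.0, -0.1]
finger_gap: 0.411
gripper_force: 0.0
```

Run:
```python
from edges import *
s=manip.sense();print(s["t"],s["tcp_pos"],s["force"])
T=manip.snapshot("top")[:,:,::-1];S=manip.snapshot("scene")[:,:,::-1]
A=cv2.resize(T[120:255,205:340],(400,400),interpolation=cv2.INTER_CUBIC);B=cv2.resize(S[130:230,180:280],(400,400),interpolation=cv2.INTER_CUBIC)
cv2.imwrite("pics/c10.png",np.hstack([A,B]))
```

```text
15.8 [ 0.48778951 -0.02053692  0.29039806] [-0.76670394  0.02907097 -0.12513186]
```

View pics/c10.png

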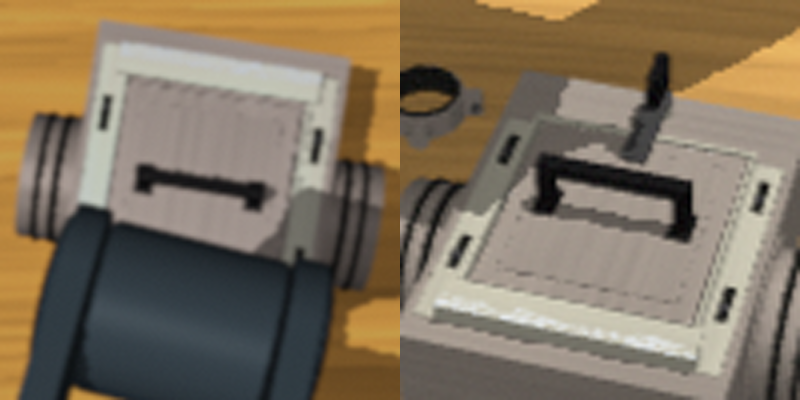

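The wing, at about (645,135) in the scene panel, points back over the cover's front edge. The cover is flat in the collar and the gripper is clear, so I'm handing in.

```bash
python3 -c "
from station import manip
print(manip.sign_off())"
```

```text
the job is handed in; nothing more can be done
None
```

The cover is back on, lying flat in the collar with its tongue against the end of the pocket. The catch is turned about 90° over its front edge. I handed the job in at about 16 s; the sign-off returned no verdict.

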